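# Close the ornament tubs for the night

### The job

Close both blue ornament tubs: lay the gold cane that lies across the larger one flat in the green tray, and set on each tub the wooden lid that fits it, seated fully home and level on the rim. Lower the cane and the lids gently instead of dropping them, keep the tubs upright and where they stand, and leave everything else alone.

Things in the scene. Friction and masses are not known exactly. Their poses are not given: they have to be found in the camera images.
- big_tub: The larger loose blue round tub, standing open on the bench: outside diameter 116 mm, mouth 108 mm across inside, wall 4 mm, height 80 mm, about 0.55 kg; gold and red balls lie low inside, below 50 mm (part of the tub). Origin: centre of its underside, z up; the rim is at 80 mm. The gold cane lies across this one at the start.
- small_tub: The smaller loose blue round tub, standing open on the bench: outside diameter 92 mm, mouth 84 mm across inside, wall 4 mm, height 80 mm, about 0.55 kg; gold and red balls lie low inside, below 50 mm (part of the tub). Origin: centre of its underside, z up; the rim is at 80 mm.
- big_lid: The largest loose wooden lid, lying knob up. Light disc 120 mm across, 7 mm thick; under it a plug 102 mm across, 10 mm deep, tapered at its foot; on top a dark round knob 28 mm across, 45 mm tall. Origin: centre of the plug's underside, z up: disc at 10 to 17 mm, knob at 17 to 62 mm. 0.16 kg. Fits the larger tub; seated, its origin is 70 mm above the tub's.
- small_lid: The middle-sized loose wooden lid, lying knob up. Light disc 96 mm across, 7 mm thick; under it a plug 78 mm across, 10 mm deep, tapered at its foot; on top a dark round knob 28 mm across, 45 mm tall. Origin: centre of the plug's underside, z up: disc at 10 to 17 mm, knob at 17 to 62 mm. 0.16 kg. Fits the smaller tub; seated, its origin is 70 mm above the tub's.
- spare_lid: The smallest loose wooden lid, lying knob up. Light disc 74 mm across, 7 mm thick; under it a plug 58 mm across, 10 mm deep, tapered at its foot; on top a dark round knob 28 mm across, 45 mm tall. Origin: centre of the plug's underside, z up: disc at 10 to 17 mm, knob at 17 to 62 mm. 0.16 kg. Fits neither tub; to be left where it is.
- cane: Rigid gold candy cane with red bands, a 16 mm round bar, 165 mm long, 56 mm over the hook, 0.06 kg, flat across the larger tub's rim. Origin: underside of the shaft, x along it to the hook, z up. Shaft from x = -85 to 50 mm; the hook bends to +y and ends at x = 22, y = 40 mm. Mass centre near x = 15, y = 10 mm. At the start the origin is within 15 mm of the tub's axis, at rim height.
- cane_mid (a point): Point on the cane's bar axis, 8 mm above the cane's origin: where to grasp the shaft. Fingers opened about 30 mm go down inside the tub's mouth on both sides of it.
- cane_tray: Shallow empty green plastic tray fixed to the bench at the left or right side, outside 230 by 110 mm, 30 mm high, walls and floor 5 mm. Origin: centre of its underside; x along its length.
- cane_rack: Low wooden rack with finished canes, fixed on the side opposite the tray, 220 by 115 mm, 55 mm high; its canes stay there. Origin: centre of its underside.
- glue_bottle: Loose white bottle with an orange cap, 54 mm in diameter, 120 mm tall, bystander. Origin: centre of its underside.
- bauble_jar: Loose green jar with a red cap, 70 mm in diameter, 110 mm tall, bystander. Origin: centre of its underside.
There are look-alikes about, which are no part of the job. What is shaped like the big_lid but pink or turquoise is not meant.

How it is judged:
At the end, for the whole second after the job is handed in: Each lid sits on its own tub: within 6 mm of its axis, at its seated height within 3 mm, lid and tub level within 2 degrees and still. The cane lies flat in the green tray (its shaft point within 75 mm along and 45 mm across of the tray's centre, on the floor, flat within 7 degrees), at rest (horizontal distance between big_lid and big_tub below 0.006 m and z of big_lid in the frame of big_tub between 0.067 and 0.073 m and angle between each of big_lid, big_tub, small_lid, small_tub's own z axis and vertical below 0.035 rad and linear speed of each of big_lid, small_lid, cane below 0.02 m/s and horizontal distance between small_lid and small_tub below 0.006 m and z of small_lid in the frame of small_tub between 0.067 and 0.073 m and x of cane_mid in the frame of cane_tray between -0.075 and 0.075 m and y of cane_mid in the frame of cane_tray between -0.045 and 0.045 m and z of cane_mid in the frame of cane_tray below 0.022 m and angle between the z axis of cane and the z axis of cane_tray, either way round below 0.12 rad); the robot touches nothing.
It fails at once if a lid is let fall from more than 18 mm above its seat ((horizontal distance between big_lid and big_tub below 0.04 m and z of big_lid in the frame of big_tub above 0.088 m and contact force between big_lid and the fingers below 0.02 N and linear speed of big_lid above 0.1 m/s) or (horizontal distance between small_lid and small_tub below 0.04 m and z of small_lid in the frame of small_tub above 0.088 m and contact force between small_lid and the fingers below 0.02 N and linear speed of small_lid above 0.1 m/s)).
It fails at once if the cane is let fall from more than 50 mm above the tray floor (horizontal distance between cane_mid and cane_tray below 0.1 m and height (world z) of cane_mid above 0.063 m and contact force between cane and the fingers below 0.02 N and linear speed of cane above 0.1 m/s).
It fails at once if a tub is shifted more than 40 mm or tipped more than 14 degrees (distance of any of big_tub, small_tub from where it was at the start of the episode above 0.04 m or angle between any of big_tub, small_tub's own z axis and vertical above 0.25 rad).
It fails at once if another thing on the bench (spare lid, bottle, jar) is shifted more than 30 mm or tipped over (distance of any of spare_lid, glue_bottle, bauble_jar from where it was at the start of the episode above 0.03 m or angle between any of spare_lid, glue_bottle, bauble_jar's own z axis and vertical above 0.4 rad).
It also fails if it takes over 72 s, if anything falls off the work surface, if the arm or the gripper's body presses on something with over 40 N, if the wrist force passes 120 N, or if a joint passes its speed limit or range.

### The arm

A 6-joint arm with a two-finger parallel gripper is mounted at the origin on the work surface. World frame = base frame: x ahead of the robot, y to its left, z up, the work surface at z = 0. Lengths are in m, angles in rad, forces in N, time in s.
With the tool pointing down it reaches from about 0.225 to 0.875 m from the base axis. Payload 3.4 kg.
Tool frame: the origin (TCP) lies at the very end of the fingers, on their centre line; the grasp point (between the pads) lies 19 mm behind it; z points along the fingers, y is the direction in which the jaws open and shut (so a half turn about z gives the same grasp; the last joint's range is limited). The gripper opens to 85 mm and grips with 20 to 120 N. Pads are 22 mm wide; open, the fingers measure 114 mm over their backs; the gripper's body (76 mm by 85 mm) begins 54 mm behind the grasp point. The pads swing forward as they close: fully open they stand 13 mm farther back than shut.
Start: joints at [1.207, 0.276, 1.505, -0, 1.361, -0.121], TCP at [0.138, 0.558, 0.231] pointing down, gripper open.
Joint ranges: [-2.89, 2.89], [-0.75, 2.08], [0.22, 2.7], [-1.18, 4.32], [0.11, 2.71], [-2.7, 2.7]. Speed limits (rad/s): [2.57, 2.57, 3.14, 3.14, 3.14, 3.14].

### API

Orientations are given as a unit quaternion [w, x, y, z].
In Python, from rig import get_state, get_image, camera_model, sign_off gives the robot as it stands. The module is installed in compiled form; this text tells all that it offers.
- The arm moves only by the tool drive_tool, never from a script. Its argument "motion" is text: rows parted by semicolons, each of 7 numbers parted by spaces: the turn, a rotation vector about the tool's x, y, z in degrees, then the shift along the tool's x, y, z in m, then the opening in per cent of the stroke, from 0 (shut) to 100 (fully open). In form: wx wy wz tx ty tz hand; .... A call has 1 to 12 rows; each row shifts and turns the pose as measured when the row begins, along the tool's axes as they then stand; what a row does not reach is not made up. A row lasts 1/8 s, in which the tool goes at most 62.5 mm and 10.7 degrees, less where a joint would pass 70% of its speed; a pose out of reach is approached as far as the arm can. A call is refused whole if a number of a shift passes 0.0625 or a number of a turn 10.7, either way. A call with a gripper value outside its range is refused whole. The fingers move at their own pace and stop on an object; "newtons" is the grip in N (left out, the last holds). Time passes only in rows, so rows that do not move let the fingers close. It gives the time, the measured TCP pose, the force and the opening at its end, in the units of the state.
- get_state(): the state, without advancing time (a new reading comes with each control period).
- get_image(name): name is "scene" or "side" or "wrist"; returns (picture, depth): 400x640x3 uint8, red, green, blue; 400x640 float32, m along the optical axis (not along the pixel's ray), 0 where there is no reading.
- camera_model(name): a dict with "camera_matrix" (3x3 intrinsics, pixels), "cam_to_world" (4x4, takes a point from camera to world coordinates); the wrist camera has in their place "T_tool_cam" (4x4, takes a point from camera to tool coordinates, whose origin is the TCP and whose axes are the flange's). Camera axes: x right, y up, looking along -z (the intrinsics and any distortion apply to the point x, -y, -z); pixel columns grow to the right and rows downward; lengths in m; the calibration is good to about 2 mm. A picture is of the moment at which its call begins: read the wrist's pose just before it. camera_model takes no time and is no camera call.
- sign_off(): hands the job in, once; it reports no verdict.
The state is a dict: "clock": time; "qpos": joint angles; "qd": joint speeds; "effort": joint torques, N m; "position": TCP position; "ee_rot": TCP orientation; "contact_force": force on the tool from outside, world axes, zero at the start; "moment": the same for the moment, N m; "width": finger opening in m.
Only numpy, scipy, OpenCV 4.12 (cv2) and the standard library are available. Lean on these libraries where they do the work, as an engineer would, in place of code of your own. Each camera call takes 0.05 s, during which the arm holds its last target.

## Working session

There is one attempt and no reset: what is moved stays moved. The work goes in short steps, Python scripts to look and compute and a tool call to move; the robot and the scene stay as the last step left them, time stands still between calls to the robot, and variables do not carry over. Pictures are saved under pics/ and viewed, and the job is handed in when it is done.

Besides the shell and the picture viewer there is one more tool, called after ">>>" by a JSON object that holds its "api" and its "payload", one argument or row to a line. drive_tool: Moves the arm, as the interface text tells. Its arguments: {"type":"object","properties":{"motion":{"type":"string"},"newtons":{"type":"number"}},"required":["motion"]}

```bash
mkdir -p pics; cat > h.py <<'E'
import numpy as np, cv2
from rig import *
from scipy.spatial.transform import Rotation as R
def snap(name,fn=None):
    s=get_state(); im,d=get_image(name); m=camera_model(name)
    if name=='wrist':
        q=s['ee_rot'];T=np.eye(4);T[:3,:3]=R.from_quat([q[1],q[2],q[3],q[0]]).as_matrix();T[:3,3]=s['position'];T=T@np.array(m['T_tool_cam'])
    else: T=np.array(m['cam_to_world'])
    K=np.array(m['camera_matrix'])
    np.savez('last_%s.npz'%name,im=im,d=d,T=T,K=K)
    if fn: cv2.imwrite('pics/'+fn,im[:,:,::-1])
    return im,d,T,K
def cloud(d,T,K):
    v,u=np.mgrid[:d.shape[0],:d.shape[1]]
    x=(u-K[0,2])/K[0,0]*d;y=(v-K[1,2])/K[1,1]*d
    P=np.stack([x,-y,-d,np.ones_like(d)],-1)@T.T
    return P[...,:3]
def tool():
    s=get_state();q=s['ee_rot'];return np.array(s['position']),R.from_quat([q[1],q[2],q[3],q[0]]).as_matrix()
E
python3 - <<'E'
from h import *
for n in ['scene','side','wrist']:
    im,d,T,K=snap(n,n+'0.png'); print(n,T.round(3).tolist(),K.tolist(),camera_model(n).keys())
s=get_state();print(s)
E
```

```text
scene [[0.623, -0.578, 0.527, 1.108], [0.782, 0.461, -0.419, -0.509], [-0.001, 0.673, 0.74, 1.004], [0.0, 0.0, 0.0, 1.0]] [[503.81481410829105, 0.0, 312.6874558958985], [0.0, 503.81481410829105, 193.59282644977577], [0.0, 0.0, 1.0]] dict_keys(['camera_matrix', 'cam_to_world'])
side [[0.842, 0.396, -0.367, -0.023], [-0.54, 0.635, -0.552, -0.67], [0.015, 0.663, 0.748, 1.01], [0.0, 0.0, 0.0, 1.0]] [[433.41224943033507, 0.0, 310.2666078988638], [0.0, 433.41224943033507, 199.35695708865538], [0.0, 0.0, 1.0]] dict_keys(['camera_matrix', 'cam_to_world'])
wrist [[0.24, -0.923, -0.3, 0.061], [0.971, 0.227, 0.076, 0.578], [-0.002, -0.309, 0.951, 0.372], [0.0, 0.0, 0.0, 1.0]] [[319.93482227696916, 0.0, 317.6563370318598], [0.0, 319.93482227696916, 201.86369400766756], [0.0, 0.0, 1.0]] dict_keys(['camera_matrix', 'T_tool_cam'])
{'clock': 0.15, 'qpos': array([ 1.20699392e+00,  2.76474483e-01,  1.50581895e+00, -1.65785186e-05,
        1.36070708e+00, -1.20989350e-01]), 'qd': array([ 0.00147161, -0.00048438, -0.00527299, -0.00254341, -0.00040904,
        0.00024901]), 'effort': array([-4.14257611e-04, -4.17149842e+01, -2.46032703e+01, -4.05656256e-04,
        7.56471825e-03,  3.57404453e-07]), 'position': array([0.13811721, 0.55777034, 0.23063362]), 'ee_rot': array([-1.61095059e-04,  1.21106751e-01,  9.92639239e-01, -6.85297319e-04]), 'contact_force': array([-0.0121177 ,  0.12299489,  0.59572484]), 'moment': array([ 0.02171136, -0.01983818,  0.05533764]), 'width': 0.08509469725060427}
```

View pics/scene0.png

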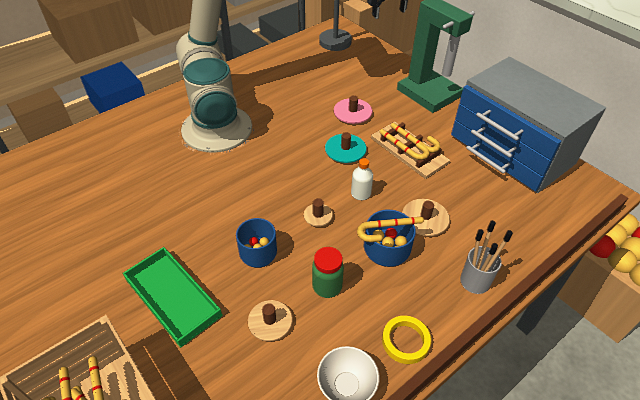

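View pics/side0.png

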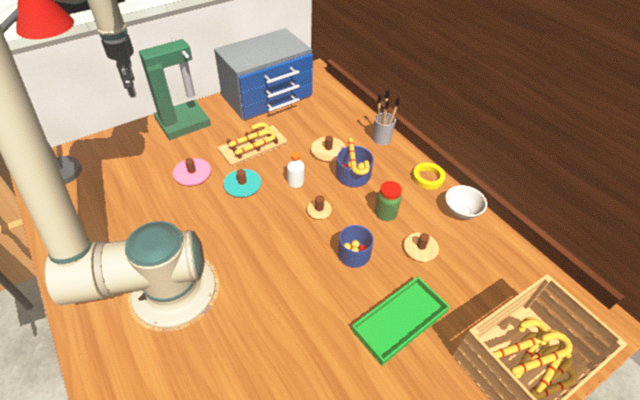

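View pics/wrist0.png

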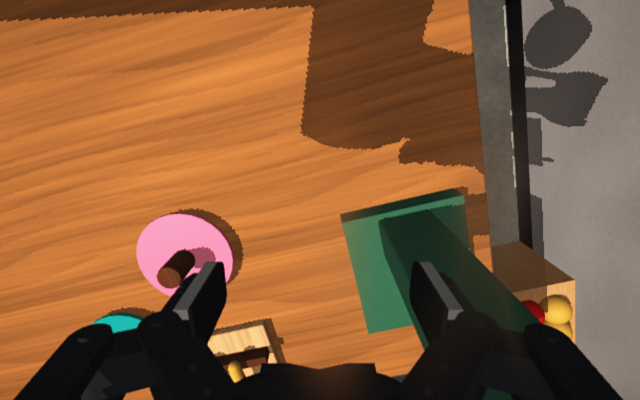

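The scene view shows the small tub at (257,242), big tub with cane at (389,238), tray at (172,295), lids at (427,216), (270,320) and (318,213), and the arm clear of everything. Next I'll measure positions from the point clouds.

```bash
cat > meas.py <<'E'
from h import *
from scipy.optimize import least_squares
def fitc(xy,r=None):
    c0=xy.mean(0)
    if r is None:
        f=lambda p:np.hypot(*(xy-p[:2]).T)-p[2];p=least_squares(f,[*c0,.05],loss='soft_l1',f_scale=.002).x
    else:
        f=lambda p:np.hypot(*(xy-p[:2]).T)-r;p=least_squares(f,c0,loss='soft_l1',f_scale=.002).x
    return p
def near(P,c,r,z0,z1,d):
    return (d>0)&(np.hypot(P[...,0]-c[0],P[...,1]-c[1])<r)&(P[...,2]>z0)&(P[...,2]<z1)
E
python3 - <<'E'
from meas import *
px={'scene':dict(st=(257,242),bt=(389,238),L1=(427,216),L2=(270,320),L3=(318,213),tray=(172,295),jar=(327,260),bot=(363,180),pink=(353,110),turq=(345,148),rack=(410,148),cup=(480,270),bowl=(348,375),ring=(407,340)),
 'side':dict(st=(355,246),bt=(354,165),L1=(325,150),L2=(422,248),L3=(319,209),tray=(400,320),jar=(389,200),bot=(296,172),pink=(191,172),turq=(242,183),rack=(252,142))}
for n in ['scene','side']:
    L=np.load('last_%s.npz'%n);P=cloud(L['d'],L['T'],L['K'])
    b=P[...,2][(L['d']>0)&(abs(P[...,2])<.01)];print(n,'bench z',np.median(b))
    for k,(u,v) in px[n].items():print(k,P[v,u].round(3).tolist(),end='; ')
    print()
E
```

```text
scene bench z 0.00024008782665307926
st [0.448, -0.157, 0.02]; bt [0.649, 0.089, 0.04]; L1 [0.653, 0.22, 0.029]; L2 [0.647, -0.257, 0.038]; L3 [0.479, 0.009, 0.035]; tray [0.442, -0.386, 0.005]; jar [0.642, -0.099, 0.11]; bot [0.492, 0.145, 0.076]; pink [0.216, 0.36, 0.025]; turq [0.331, 0.228, 0.024]; rack [0.442, 0.38, 0.017]; cup [0.856, 0.152, 0.089]; bowl [0.83, -0.197, 0.008]; ring [0.849, -0.047, 0.0]; 
side bench z 0.00010914330005973305
st [0.474, -0.152, 0.02]; bt [0.615, 0.053, 0.093]; L1 [0.629, 0.228, 0.014]; L2 [0.625, -0.259, 0.025]; L3 [0.46, 0.01, 0.026]; tray [0.443, -0.385, 0.004]; jar [0.616, -0.112, 0.091]; bot [0.459, 0.138, 0.074]; pink [0.199, 0.357, 0.025]; turq [0.316, 0.23, 0.022]; rack [0.429, 0.377, 0.031];
```

```bash
cat > fit.py <<'E'
from meas import *
G=dict(st=(.46,-.155,.07,.072,.086,.046),bt=(.64,.07,.085,.072,.082,.058),L1=(.64,.215,.085,.013,.02,None),L2=(.64,-.258,.085,.013,.02,None),L3=(.47,.01,.065,.013,.02,None))
K_=dict(L1=(.64,.215),L2=(.64,-.258),L3=(.47,.01))
for n in ['scene','side']:
    L=np.load('last_%s.npz'%n);P=cloud(L['d'],L['T'],L['K']);d=L['d']
    for k,(x,y,r,a,b,rr) in G.items():
        m=near(P,(x,y),r,a,b,d);Q=P[m]
        if k[0]!='L':
            rad=fitc(Q[:,:2],rr-.002);print(n,k,len(Q),'rim',rad.round(4),np.median(Q[:,2]).round(4),'free',fitc(Q[:,:2]).round(4))
        else:
            # knob top
            T=P[near(P,(x,y),.06,.056,.068,d)]
            h=cv2.convexHull((Q[:,:2]*1e4).astype(np.int32))[:,0]/1e4
            print(n,k,len(Q),'disc hull',cv2.minEnclosingCircle((h*1000).astype(np.float32)),'med z',np.median(Q[:,2]).round(4),'knob',len(T),cv2.minEnclosingCircle((T[:,:2]*1000).astype(np.float32)) if len(T) else '')
    # cane
    m=near(P,(.64,.07),.14,.086,.11,d);Q=P[m]
    print('cane',len(Q),Q.min(0).round(3),Q.max(0).round(3))
    m=near(P,(.44,-.385),.16,.024,.036,d);Q=P[m]
    print('tray',cv2.minAreaRect((Q[:,:2]*1000).astype(np.float32)))
    m=near(P,(.44,-.385),.16,.002,.009,d);Q=P[m]
    print('trayfloor',np.median(Q[:,2]))
    for k,c in dict(jar=(.63,-.105),bot=(.475,.14)).items():
        Q=P[near(P,c,.06,.03,.13,d)];print(k,Q.min(0).round(3),Q.max(0).round(3), fitc(Q[Q[:,2]<.06][:,:2],.035 if k=='jar' else .027).round(3))
E
python3 fit.py
python3 - <<'E'
import numpy as np,cv2
L=np.load('last_scene.npz');cv2.imwrite('pics/c1.png',cv2.resize(L['im'][180:350,220:480,::-1],None,fx=3,fy=3,interpolation=2))
E
```

```text
scene st 310 rim [ 0.4648 -0.1673] 0.0782 free [ 0.4648 -0.1673  0.0437]
scene bt 292 rim [0.6487 0.0866] 0.0782 free [0.6487 0.0866 0.0557]
scene L1 921 disc hull ((639.0263061523438, 209.9513397216797), 77.4501953125) med z 0.0168 knob 83 ((644.9887084960938, 226.14405822753906), 15.518731117248535)
scene L2 1101 disc hull ((634.484130859375, -252.13963317871094), 49.0128173828125) med z 0.0169 knob 136 ((634.2147216796875, -251.91879272460938), 14.441649436950684)
scene L3 344 disc hull ((468.66815185546875, 14.871562957763672), 37.446895599365234) med z 0.0165 knob 90 ((467.8204345703125, 15.634079933166504), 14.938065528869629)
cane 627 [ 0.601 -0.07   0.086] [0.685 0.159 0.11 ]
tray ((446.57281494140625, -432.5389404296875), (233.8618927001953, 203.28797912597656), 4.056056976318359)
trayfloor 0.004492583093620106
jar [ 0.608 -0.129  0.03 ] [ 0.674 -0.063  0.115] [ 0.637 -0.093]
bot [0.45  0.132 0.03 ] [0.502 0.181 0.125] [0.472 0.161]
side st 228 rim [ 0.462 -0.165] 0.0781 free [ 0.462  -0.165   0.0438]
side bt 151 rim [0.6464 0.0889] 0.078 free [0.6464 0.089  0.0557]
side L1 463 disc hull ((652.050048828125, 215.1999969482422), 75.63296508789062) med z 0.0168 knob 39 ((641.6102294921875, 226.7193145751953), 14.41907787322998)
side L2 577 disc hull ((631.9129638671875, -249.41175842285156), 48.8853874206543) med z 0.0166 knob 73 ((632.738037109375, -248.5559539794922), 14.810099601745605)
side L3 251 disc hull ((466.6877136230469, 17.80044937133789), 37.60585403442383) med z 0.0165 knob 60 ((466.0873107910156, 17.773378372192383), 15.0366792678833)
cane 283 [ 0.599 -0.07   0.086] [0.681 0.163 0.11 ]
tray ((445.9643249511719, -433.970458984375), (231.71351623535156, 209.48045349121094), 4.047632217407227)
trayfloor 0.0043458013447855715
jar [ 0.6   -0.127  0.03 ] [ 0.667 -0.062  0.115] [ 0.638 -0.091]
bot [0.444 0.133 0.03 ] [0.497 0.179 0.124] [0.473 0.164]
```

View pics/c1.png

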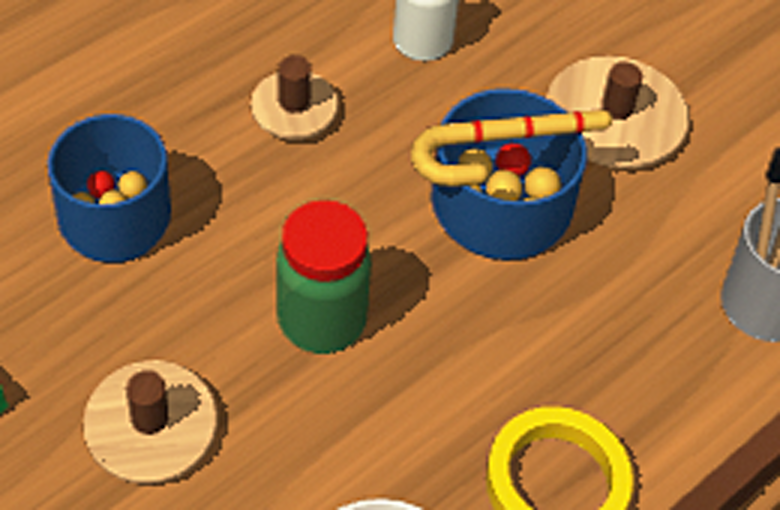

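```bash
python3 - <<'E'
from meas import *
for n in ['scene','side']:
    L=np.load('last_%s.npz'%n);P=cloud(L['d'],L['T'],L['K']);d=L['d'];im=L['im'].astype(int)
    m=near(P,(.643,.09),.115,.088,.104,d);Q=P[m]
    # shaft axis: points with y>bt-ish
    r=cv2.minAreaRect((Q[:,:2]*1000).astype(np.float32));print(n,'cane rect',r)
    S=Q[(Q[:,1]>.06)];
    vx,vy,x0,y0=cv2.fitLine(S[:,:2].astype(np.float32),cv2.DIST_HUBER,0,.001,.001).ravel();
    t=(S[:,:2]-[x0,y0])@[vx,vy];e=np.abs((S[:,:2]-[x0,y0])@[-vy,vx])
    print('shaft dir',vx,vy,'pt',x0,y0,'trange',t.min(),t.max(),'emax',np.percentile(e,95),'end',[x0+vx*t.min(),y0+vy*t.min()],[x0+vx*t.max(),y0+vy*t.max()], S[:,2].max(),'hull',Q[:,:2].min(0),Q[:,:2].max(0))
    g=(im[...,1]>im[...,0]+40)&(im[...,1]>im[...,2]+30)&(d>0)
    Q=P[g&near(P,(.445,-.385),.17,.022,.036,d)];print('tray rim',cv2.minAreaRect((Q[:,:2]*1000).astype(np.float32)),len(Q))
    Q=P[g&near(P,(.445,-.385),.17,.002,.008,d)];print('tray floor',cv2.minAreaRect((Q[:,:2]*1000).astype(np.float32)),len(Q))
p,Rm=tool();print(Rm.round(3).tolist(),camera_model('wrist')['T_tool_cam'])
E
```

```text
scene cane rect ((653.7106323242188, 83.26227569580078), (161.43548583984375, 56.38994598388672), 64.0811767578125)
shaft dir 0.5332696 0.84594536 pt 0.6528422 0.10835366 trange -0.05924985498535731 0.05865250044482127 emax 0.007172687990429629 end [np.float64(0.6212460781135535), np.float64(0.0582315197072016)] [np.float64(0.6841198181675207), np.float64(0.1579704700132116)] 0.0996899898370398 hull [0.60058901 0.00957946] [0.6842154  0.15924283]
tray rim ((444.1888427734375, -387.2362365722656), (233.09091186523438, 110.8521499633789), 4.568455219268799) 793
tray floor ((445.32354736328125, -388.4440002441406), (229.82403564453125, 108.08685302734375), 4.795344352722168) 3119
side cane rect ((653.14599609375, 81.36341094970703), (161.1696014404297, 55.086368560791016), 57.736900329589844)
shaft dir 0.51875705 0.8549217 pt 0.6514822 0.116789155 trange -0.06731657227968484 0.051472609756399876 emax 0.0072069134815339695 end [np.float64(0.6165612783309693), np.float64(0.0592387563931102)] [np.float64(0.6781840034139315), np.float64(0.16079420567117053)] 0.10111759787712149 hull [0.59948846 0.00989348] [0.68070426 0.1605164 ]
tray rim ((442.63482666015625, -385.0940856933594), (231.87644958496094, 111.09217834472656), 4.369167327880859) 685
tray floor ((441.6435241699219, -380.5067443847656), (228.0179901123047, 118.15877532958984), 4.5117106437683105) 2727
[[-0.971, 0.24, -0.0], [0.24, 0.971, -0.001], [0.0, -0.001, -1.0]] [[ 4.54851930e-04  9.50947968e-01  3.09350538e-01  7.94082843e-02]
 [ 9.99999534e-01 -6.95966905e-04  6.69068162e-04  1.20626141e-03]
 [ 8.51546746e-04  3.09350090e-01 -9.50947841e-01 -1.41233597e-01]
 [ 0.00000000e+00  0.00000000e+00  0.00000000e+00  1.00000000e+00]]
```

>>> {"api": "drive_tool", "payload": {
  "motion": "0 0 0 -0.025 -0.014 -0.004 100;0 0 0 -0.05 -0.0285 -0.004 100;0 0 0 -0.05 -0.0285 -0.004 70;0 0 0 -0.05 -0.0285 -0.004 35;0 0 0 -0.05 -0.0285 -0.004 35;0 0 0 -0.05 -0.0285 -0.004 35;0 0 0 -0.05 -0.0285 -0.004 35;0 0 0 -0.05 -0.0285 -0.004 35;0 0 0 -0.05 -0.0285 -0.004 35;0 0 0 -0.05 -0.0285 -0.004 35;0 0 0 -0.05 -0.0285 -0.004 35;0 0 0 -0.03 -0.017 -0.004 35",
  "newtons": 30
}}

```text
clock: 1.65
position: [0.6137, 0.1066, 0.2759]
ee_rot: [-0.002, 0.118, 0.993, -0.001]
contact_force: [-0.0, -0.3, 0.4]
width: 0.0299
```

>>> {"api": "drive_tool", "payload": {
  "motion": "0 0 10.6 0 0 0 35;0 0 10.6 0 0 0 35;0 0 10.6 0 0 0 35;0 0 10.6 0 0 0 35;0 0 10.6 0 0 0 35;0 0 10.6 0 0 0 35;0 0 10.6 0 0 0 35;0 0 10.6 0 0 0 35;0 0 10.6 0 0 0 35;0 0 10.6 0 0 0 35;0 0 0 0 0 0 35"
}}

```text
clock: 3.02
position: [0.6145, 0.1024, 0.2695]
ee_rot: [-0.002, 0.871, 0.492, -0.007]
contact_force: [0.2, 0.7, -0.1]
width: 0.0299
```

```bash
cat >> h.py <<'E'
def go(tgt,yaw=None):
    p,Rm=tool(); t=Rm.T@(np.array(tgt)-p)
    y=np.degrees(np.arctan2(Rm[1,1],Rm[0,1]))
    print('tcp',p.round(4),'yaw_y %.1f'%y,'tilt %.2f'%np.degrees(np.arccos(-Rm[2,2])),'tool delta',t.round(4),'rotvec tool level',np.degrees(np.cross(Rm.T@[0,0,-1.],[0,0,1.])).round(2)*-1, 'wz',None if yaw is None else round(-((yaw-y+180)%360-180),1))
    s=get_state();print('t',s['clock'],'F',s['contact_force'].round(2),'w',round(s['width'],4),'q',s['qpos'].round(2))
E
python3 - <<'E'
from h import *
go((.6363,.0872,.2),-31.7)
snap('wrist','w1.png')
E
```

```text
tcp [0.6145 0.1024 0.2695] yaw_y -31.1 tilt 0.83 tool delta [-0.0011  0.0273  0.0692] rotvec tool level [-0.61  0.56 -0.  ] wz 0.6
t 3.025 F [ 0.17  0.72 -0.1 ] w 0.0299 q [ 0.05  0.34  1.32 -0.    1.5   0.6 ]
```

View pics/w1.png

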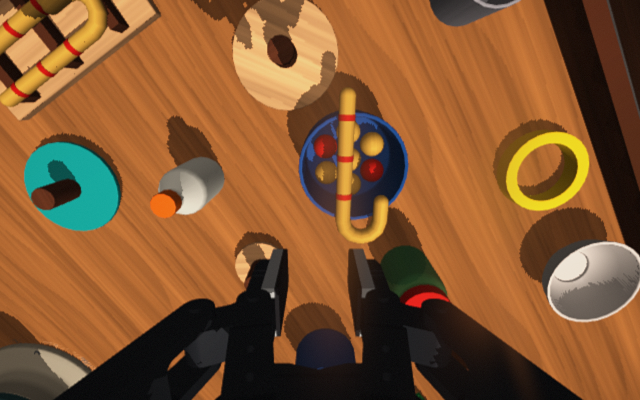

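```bash
python3 - <<'E'
from meas import *
L=np.load('last_wrist.npz');P=cloud(L['d'],L['T'],L['K']);d=L['d']
b=P[...,2][(d>0)&(abs(P[...,2])<.012)];print('bench',np.median(b))
v,u=np.mgrid[:400,:640]
reg=(v>85)&(v<228)&(u>335)&(u<357)
Q=P[reg&near(P,(.64,.09),.12,.092,.105,d)];print(len(Q),Q[:,2].max())
vx,vy,x0,y0=cv2.fitLine(Q[:,:2].astype(np.float32),cv2.DIST_L2,0,.001,.001).ravel();print('dir',np.degrees(np.arctan2(vy,vx)),x0,y0)
t=(Q[:,:2]-[x0,y0])@[vx,vy];print(t.min(),t.max());dd=np.array([vx,vy]);
if vy<0: dd=-dd;t=-t
tail=np.array([x0,y0])+dd*t.max();print('tail',tail,'origin',tail-.085*dd)
im=L['im'].astype(int);blue=(im[...,2]>im[...,0]+25)
Q=P[blue&near(P,(.648,.0875),.075,.074,.085,d)];print('bt rim',fitc(Q[:,:2],.056),fitc(Q[:,:2]),len(Q),np.median(Q[:,2]))
Q=P[near(P,(.643,.2265),.08,.013,.021,d)];print('L1 disc',cv2.minEnclosingCircle((Q[:,:2]*1000).astype(np.float32)))
Q=P[near(P,(.643,.2265),.04,.055,.07,d)];print('L1 knob',cv2.minEnclosingCircle((Q[:,:2]*1000).astype(np.float32)),np.median(Q[:,2]))
E
```

```text
bench -0.001370670699114257
1590 0.09659504539534819
dir 58.36128 0.6463467 0.10671443
-0.0735504586670543 0.06625344474157167
tail [0.68110068 0.1631208 ] origin [0.63651297 0.09075412]
bt rim [0.64805582 0.09097311] [0.64817062 0.09115028 0.05544185] 931 0.07841040210174266
L1 disc ((644.6765747070312, 218.1295166015625), 70.75556945800781)
L1 knob ((644.4618530273438, 229.35508728027344), 13.865558624267578) 0.06031736959006673
```

```bash
python3 - <<'E'
from h import *
go((.6365,.0885,.074),-31.6)
E
```

```text
tcp [0.6145 0.1024 0.2694] yaw_y -31.1 tilt 0.83 tool delta [0.0013 0.0281 0.1952] rotvec tool level [-0.61  0.56 -0.  ] wz 0.5
t 3.075 F [ 0.67 -0.32 -0.07] w 0.03 q [ 0.05  0.34  1.32 -0.    1.5   0.6 ]
```

>>> {"api": "drive_tool", "payload": {
  "motion": "-0.6 0.55 0.5 0 0.012 0.03 35;0 0 0 0 0.014 0.04 35;0 0 0 0 0 0.04 35;0 0 0 0 0 0 35"
}}

```text
clock: 3.58
position: [0.6377, 0.0887, 0.1576]
ee_rot: [0.001, 0.87, 0.493, 0.001]
contact_force: [0.7, -0.2, 1.1]
width: 0.0299
```

```bash
python3 - <<'E'
from h import *
go((.6365,.0885,.074),-31.6)
E
```

```text
tcp [0.6377 0.0887 0.1576] yaw_y -30.9 tilt 0.16 tool delta [-0.0009 -0.0011  0.0835] rotvec tool level [ 0.13 -0.09 -0.  ] wz 0.7
t 3.575 F [ 0.73 -0.16  1.09] w 0.0299 q [0.03 0.42 1.47 0.   1.25 0.57]
```

>>> {"api": "drive_tool", "payload": {
  "motion": "0 0 0.7 -0.001 -0.001 0.03 35;0 0 0 0 0 0.03 35;0 0 0 0 0 0.02 35;0 0 0 0 0 0.003 35;0 0 0 0 0 0 35"
}}

```text
clock: 4.2
position: [0.6439, 0.089, 0.0826]
ee_rot: [0.004, 0.871, 0.491, 0.009]
contact_force: [-0.3, -0.6, 0.1]
width: 0.0299
```

```bash
python3 - <<'E'
from h import *
go((.6365,.0885,.074),-31.6)
snap('scene','s2.png');snap('wrist','w2.png')
a=cv2.imread('pics/s2.png')[150:300,300:500];b=cv2.imread('pics/w2.png')
cv2.imwrite('pics/m2.png',np.vstack([cv2.resize(a,(400,300)),cv2.resize(b,(400,250))]))
E
```

```text
tcp [0.6439 0.089  0.0826] yaw_y -31.2 tilt 1.10 tool delta [-0.0043 -0.0062  0.0084] rotvec tool level [ 0.92 -0.6  -0.  ] wz 0.4
t 4.2 F [-0.27 -0.6   0.13] w 0.0299 q [0.03 0.48 1.56 0.   1.07 0.57]
```

View pics/m2.png

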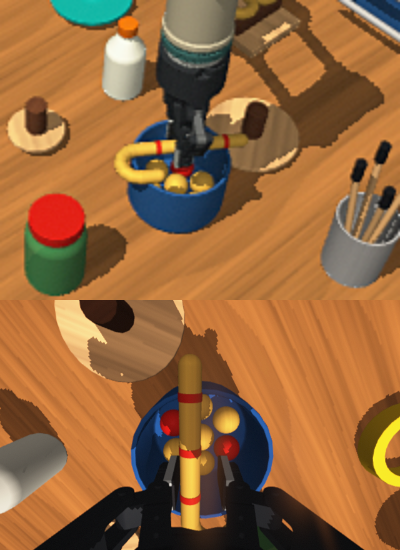

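>>> {"api": "drive_tool", "payload": {
  "motion": "0.9 -0.6 0.4 -0.002 -0.004 0.002 35;0 0 0 -0.002 -0.002 0.003 35;0 0 0 0 0 0.003 35;0 0 0 0 0 0 35"
}}

```text
clock: 4.8
position: [0.6371, 0.0887, 0.0761]
ee_rot: [0.001, 0.873, 0.488, 0.001]
contact_force: [0.1, 0.1, 0.4]
width: 0.0302
```

```bash
python3 - <<'E'
from h import *
go((.6365,.0885,.074),-31.6)
E
```

```text
tcp [0.6371 0.0887 0.0761] yaw_y -31.6 tilt 0.13 tool delta [-0.0005 -0.0004  0.0021] rotvec tool level [ 0.11 -0.07 -0.  ] wz -0.0
t 4.8 F [0.14 0.12 0.41] w 0.0302 q [ 0.03  0.49  1.57 -0.    1.08  0.58]
```

>>> {"api": "drive_tool", "payload": {
  "motion": "0 0 0 0 0 0.002 35;0 0 0 0 0 0 0;0 0 0 0 0 0 0;0 0 0 0 0 0 0;0 0 0 0 0 0 0;0 0 0 0 0 0 0",
  "newtons": 40
}}

```text
clock: 5.55
position: [0.6371, 0.0887, 0.0739]
ee_rot: [0.001, 0.873, 0.488, 0.001]
contact_force: [0.0, 0.7, 0.3]
width: 0.0141
```

>>> {"api": "drive_tool", "payload": {
  "motion": "0 0 0 0 0 -0.005 0;0 0 0 0 0 -0.01 0;0 0 0 0 0 -0.02 0;0 0 0 0 0 -0.03 0;0 0 0 0 0 -0.03 0;0 0 0 0 0 0 0"
}}

```text
clock: 6.3
position: [0.6373, 0.0887, 0.1743]
ee_rot: [0.001, 0.873, 0.488, 0.002]
contact_force: [0.0, -0.4, -1.0]
width: 0.0145
```

```bash
python3 - <<'E'
from h import *
go((.4427,-.376,.17),-85.5)
snap('scene','s3.png');snap('wrist','w3.png')
a=cv2.imread('pics/s3.png')[100:300,150:500];b=cv2.imread('pics/w3.png')
cv2.imwrite('pics/m3.png',np.vstack([cv2.resize(a,(480,275)),cv2.resize(b,(480,300))]))
E
```

```text
tcp [0.6373 0.0887 0.1743] yaw_y -31.6 tilt 0.22 tool delta [-0.4978  0.0778  0.0034] rotvec tool level [ 0.19 -0.12 -0.  ] wz 53.9
t 6.3 F [ 0.02 -0.42 -1.05] w 0.0145 q [0.03 0.41 1.44 0.   1.28 0.58]
```

View pics/m3.png

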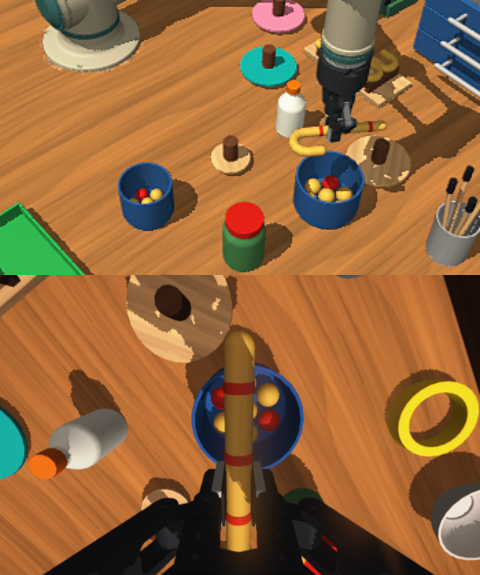

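>>> {"api": "drive_tool", "payload": {
  "motion": "0 0 0 -0.024 0.0036 -0.01 0;0 0 0 -0.045 0.007 -0.01 0;0 0 0 -0.045 0.007 0 0;0 0 0 -0.045 0.007 0 0;0 0 0 -0.045 0.007 0 0;0 0 0 -0.045 0.007 0 0;0 0 0 -0.045 0.007 0 0;0 0 0 -0.045 0.007 0 0;0 0 0 -0.045 0.007 0 0;0 0 0 -0.045 0.007 0 0;0 0 0 -0.045 0.007 0 0;0 0 0 -0.024 0.0035 0 0"
}}

```text
clock: 7.9
position: [0.4169, -0.396, 0.186]
ee_rot: [-0.007, 0.873, 0.487, -0.011]
contact_force: [1.3, 1.0, -0.1]
width: 0.0143
```

>>> {"api": "drive_tool", "payload": {
  "motion": "0 0 7 0 0 0 0;0 0 10 0 0 0 0;0 0 10 0 0 0 0;0 0 10 0 0 0 0;0 0 10 0 0 0 0;0 0 7 0 0 0 0;0 0 0 0 0 0 0"
}}

```text
clock: 8.78
position: [0.4026, -0.3989, 0.1807]
ee_rot: [-0.006, 1.0, 0.018, -0.021]
contact_force: [0.9, 0.1, -1.3]
width: 0.0145
```

```bash
python3 - <<'E'
from h import *
go((.4427,-.376,.10),-85.5)
E
```

```text
tcp [ 0.4026 -0.3989  0.1807] yaw_y -88.0 tilt 2.46 tool delta [ 0.0441 -0.0205  0.0792] rotvec tool level [-0.71  2.35 -0.  ] wz -2.5
t 8.775 F [ 0.86  0.08 -1.26] w 0.0145 q [-0.89  0.32  1.58 -0.03  1.28  0.66]
```

>>> {"api": "drive_tool", "payload": {
  "motion": "-0.7 2.3 -2.5 0.02 -0.01 0.02 0;0 0 0 0.018 -0.01 0.02 0;0 0 0 0 0 0.02 0;0 0 0 0 0 0 0"
}}

```text
clock: 9.28
position: [0.4357, -0.3766, 0.1178]
ee_rot: [-0.001, 0.999, 0.043, -0.001]
contact_force: [0.4, -0.5, -0.5]
width: 0.0147
```

```bash
python3 - <<'E'
from h import *
go((.4427,-.376,.05),-85.5)
E
```

```text
tcp [ 0.4357 -0.3766  0.1178] yaw_y -85.0 tilt 0.20 tool delta [0.0073 0.0001 0.0677] rotvec tool level [-0.12  0.15 -0.  ] wz 0.5
t 9.275 F [ 0.36 -0.53 -0.48] w 0.0147 q [-0.83  0.36  1.67 -0.    1.11  0.65]
```

>>> {"api": "drive_tool", "payload": {
  "motion": "0 0 0.5 0.006 0 0.02 0;0 0 0 0 0 0.02 0;0 0 0 0 0 0.015 0;0 0 0 0 0 0 0"
}}

```text
clock: 9.78
position: [0.4414, -0.3787, 0.0643]
ee_rot: [0.001, 0.999, 0.04, -0.0]
contact_force: [-1.7, 0.4, -0.2]
width: 0.0146
```

```bash
python3 - <<'E'
from h import *
go((.4427,-.376,.010),-85.5)
snap('scene','s4.png');snap('wrist','w4.png')
a=cv2.imread('pics/s4.png')[200:370,80:300];b=cv2.imread('pics/w4.png')
cv2.imwrite('pics/m4.png',np.vstack([cv2.resize(a,(388,300)),cv2.resize(b,(388,242))]))
E
```

```text
tcp [ 0.4414 -0.3787  0.0643] yaw_y -85.4 tilt 0.11 tool delta [ 0.0015 -0.0027  0.0543] rotvec tool level [ 0.11  0.03 -0.  ] wz 0.1
t 9.775 F [-1.67  0.41 -0.25] w 0.0146 q [-0.83  0.42  1.73 -0.    0.99  0.66]
```

View pics/m4.png

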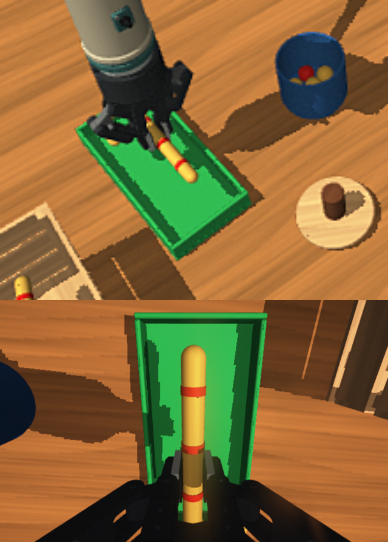

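>>> {"api": "drive_tool", "payload": {
  "motion": "0 0 0 0.001 -0.001 0.015 0;0 0 0 0 0 0.015 0;0 0 0 0 0 0.01 0;0 0 0 0 0 0.006 0;0 0 0 0 0 0.003 0;0 0 0 0 0 0 0"
}}

```text
clock: 10.62
position: [0.4439, -0.3791, 0.0141]
ee_rot: [0.003, 0.999, 0.041, 0.001]
contact_force: [0.2, 0.5, 0.0]
width: 0.0146
```

```bash
python3 - <<'E'
from h import *
go((.4427,-.376,.010),-85.5)
E
```

```text
tcp [ 0.4439 -0.3791  0.0141] yaw_y -85.4 tilt 0.34 tool delta [-0.0009 -0.0033  0.004 ] rotvec tool level [ 0.31 -0.14 -0.  ] wz 0.1
t 10.625 F [0.24 0.45 0.02] w 0.0146 q [-0.83  0.48  1.78 -0.    0.87  0.67]
```

>>> {"api": "drive_tool", "payload": {
  "motion": "0 0 0 0 -0.001 0.003 0;0 0 0 0 0 0.002 0;0 0 0 0 0 0.001 0;0 0 0 0 0 0 0"
}}

```text
clock: 11.12
position: [0.4443, -0.3786, 0.0085]
ee_rot: [0.003, 0.999, 0.04, 0.002]
contact_force: [-0.4, -0.6, -0.2]
width: 0.0143
```

>>> {"api": "drive_tool", "payload": {
  "motion": "0 0 0 0 0 0.002 0;0 0 0 0 0 0 0"
}}

```text
clock: 11.38
position: [0.4444, -0.3787, 0.0066]
ee_rot: [0.004, 0.999, 0.041, 0.002]
contact_force: [0.4, -0.1, 0.5]
width: 0.0149
```

>>> {"api": "drive_tool", "payload": {
  "motion": "0 0 0 0 0 0 8;0 0 0 0 0 0 15;0 0 0 0 0 0 25;0 0 0 0 0 0 30;0 0 0 0 0 0 35"
}}

```text
clock: 12.0
position: [0.4446, -0.379, 0.0069]
ee_rot: [0.004, 0.999, 0.041, 0.002]
contact_force: [-1.0, -0.3, 0.2]
width: 0.0299
```

>>> {"api": "drive_tool", "payload": {
  "motion": "0 0 0 0 0 -0.008 35;0 0 0 0 0 -0.02 35;0 0 0 0 0 -0.04 35;0 0 0 0 0 -0.05 45;0 0 0 0 0 -0.05 60;0 0 0 0 0 0 60"
}}

```text
clock: 12.75
position: [0.444, -0.378, 0.1824]
ee_rot: [0.004, 0.999, 0.04, 0.003]
contact_force: [-1.1, 0.3, -0.5]
width: 0.0512
```

```bash
python3 - <<'E'
from meas import *
go((.643,.2265,.25),-85.5)
im,d,T,K=snap('wrist','w5.png');snap('side','sd5.png')
P=cloud(d,T,K)
v,u=np.mgrid[:400,:640]
Q=P[near(P,(.443,-.378),.1,.014,.035,d)];print(len(Q),Q[:,2].max() if len(Q) else 0)
a=cv2.imread('pics/sd5.png')[230:380,300:520];b=cv2.imread('pics/w5.png')
cv2.imwrite('pics/m5.png',np.vstack([cv2.resize(a,(440,300)),cv2.resize(b,(440,275))]))
E
```

```text
tcp [ 0.444  -0.378   0.1824] yaw_y -85.4 tilt 0.60 tool delta [ 0.2476 -0.5858 -0.0716] rotvec tool level [ 0.52 -0.29 -0.  ] wz 0.1
t 12.75 F [-1.06  0.35 -0.47] w 0.0512 q [-0.82  0.31  1.58 -0.    1.24  0.67]
5694 0.030970973998113716
```

View pics/m5.png

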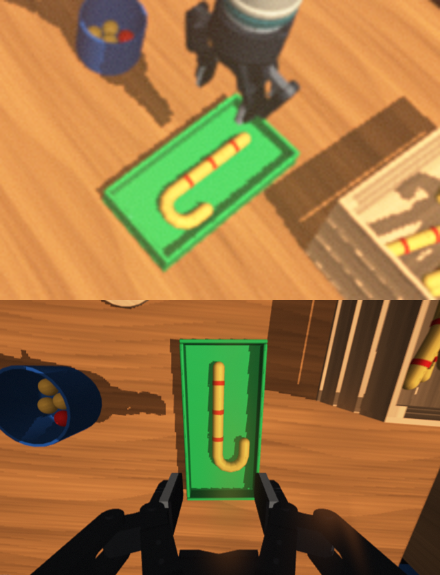

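The cane lies flat in the tray (side view, bar and hook inside all four walls). The small lid is next; I'll look at it from close by.

>>> {"api": "drive_tool", "payload": {
  "motion": "0.5 -0.3 0 0.02 -0.02 -0.005 60;0 0 0 0.04 -0.04 -0.005 70;0 0 0 0.04 -0.04 -0.005 70;0 0 0 0.025 -0.018 -0.005 70;0 0 0 0 0 0 70"
}}

```text
clock: 13.48
position: [0.5553, -0.2424, 0.1881]
ee_rot: [-0.009, 0.999, 0.039, -0.011]
contact_force: [0.7, -0.2, 0.2]
width: 0.0601
```

```bash
cat > look.py <<'E'
from meas import *
def rep(P,d,im,items,free=False):
    for k,c,kind in items:
        if kind[0]=='L':
            rd,=kind[1:]
            Q=P[near(P,c,.04,.056 ,.068,d)]
            if len(Q):
                # knob top slab near max z
                z=np.median(Q[:,2]);print(k,'knob',len(Q),np.array(cv2.minEnclosingCircle((Q[:,:2]*1000).astype(np.float32))[0]).round(1),'r',round(cv2.minEnclosingCircle((Q[:,:2]*1000).astype(np.float32))[1],1),'z',z.round(4))
            Q=P[near(P,c,rd+.006,.0135,.0205,d)]
            print(k,'disc',len(Q),np.array(cv2.minEnclosingCircle((Q[:,:2]*1000).astype(np.float32))[0]).round(1),'r',round(cv2.minEnclosingCircle((Q[:,:2]*1000).astype(np.float32))[1],1),'z',np.median(Q[:,2]).round(4))
        else:
            r=kind[1]
            Q=P[near(P,c,r+.012,.075,.085,d)]
            if len(Q)>20: print(k,'rim',len(Q),(fitc(Q[:,:2],r)*1000).round(1),(fitc(Q[:,:2])*1000).round(1),'z',np.median(Q[:,2]).round(4))
ITEMS=[('bt',(.6475,.089),('T',.056)),('st',(.4635,-.166),('T',.044)),('L1',(.643,.2265),('L',.060)),('L2',(.6335,-.2505),('L',.048)),('L3',(.467,.0165),('L',.037))]
E
python3 - <<'E'
from look import *
go((.6335,-.2505,.026))
im,d,T,K=snap('wrist','w6.png')
rep(cloud(d,T,K),d,im,ITEMS)
E
```

```text
tcp [ 0.5553 -0.2424  0.1881] yaw_y -85.5 tilt 1.60 tool delta [0.0807 0.0172 0.1602] rotvec tool level [-1.07  1.19 -0.  ] wz None
t 13.475 F [ 0.72 -0.24  0.2 ] w 0.0601 q [-0.53  0.36  1.49  0.    1.32  0.96]
st rim 1127 [ 464.8 -164. ] [ 465.  -164.1   43.6] z 0.0781
L1 disc 0 [0. 0.] r 0.0 z nan
L2 knob 976 [ 634.5 -248.5] r 13.8 z 0.0605
L2 disc 7769 [ 634.4 -248.8] r 47.9 z 0.0156
L3 knob 649 [468.1  18.4] r 14.4 z 0.06
L3 disc 2347 [468.4  18.6] r 37.2 z 0.0152
  return _methods._mean(a, axis=axis, dtype=dtype,
  ret = ret.dtype.type(ret / rcount)
```

View pics/w6.png

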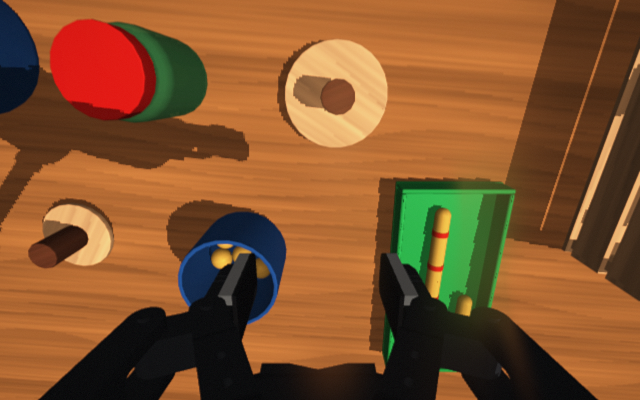

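>>> {"api": "drive_tool", "payload": {
  "motion": "-1 1.2 0 0.03 0.006 0.02 70;0 0 0 0.03 0.007 0.03 70;0 0 0 0.015 0 0.02 70;0 0 0 0 0 0 70"
}}

```text
clock: 14.02
position: [0.6243, -0.2529, 0.1108]
ee_rot: [-0.002, 0.999, 0.036, -0.006]
contact_force: [0.3, 0.2, 0.6]
width: 0.0598
```

```bash
python3 - <<'E'
from h import *
go((.634,-.249,.026))
E
```

```text
tcp [ 0.6243 -0.2529  0.1108] yaw_y -85.8 tilt 0.67 tool delta [ 0.0109 -0.0029  0.0847] rotvec tool level [-0.21  0.64 -0.  ] wz None
t 14.025 F [0.3  0.23 0.64] w 0.0598 q [-0.49  0.51  1.44 -0.    1.2   1.01]
```

>>> {"api": "drive_tool", "payload": {
  "motion": "-0.2 0.6 0 0.009 -0.003 0.01 70;0 0 0 0 0 0.02 70;0 0 0 0 0 0.01 70;0 0 0 0 0 0 70"
}}

```text
clock: 14.52
position: [0.632, -0.2497, 0.072]
ee_rot: [0.001, 0.999, 0.036, 0.001]
contact_force: [0.1, -0.1, 0.8]
width: 0.0598
```

```bash
python3 - <<'E'
from h import *
go((.634,-.249,.026))
E
```

```text
tcp [ 0.632  -0.2497  0.072 ] yaw_y -85.9 tilt 0.16 tool delta [ 0.0019 -0.0007  0.046 ] rotvec tool level [ 0.1  -0.12 -0.  ] wz None
t 14.525 F [ 0.1  -0.13  0.82] w 0.0598 q [-0.48  0.54  1.49 -0.    1.11  1.02]
```

>>> {"api": "drive_tool", "payload": {
  "motion": "0.1 -0.1 0 0.001 -0.001 0.01 70;0 0 0 0 0 0.01 70;0 0 0 0 0 0.01 70;0 0 0 0 0 0.008 70;0 0 0 0 0 0.005 70;0 0 0 0 0 0 70"
}}

```text
clock: 15.28
position: [0.6338, -0.249, 0.0275]
ee_rot: [0.001, 0.999, 0.036, 0.001]
contact_force: [0.2, 0.1, -0.1]
width: 0.0596
```

```bash
python3 - <<'E'
from h import *
go((.634,-.249,.026))
E
```

```text
tcp [ 0.6338 -0.249   0.0275] yaw_y -85.9 tilt 0.15 tool delta [0.0002 0.     0.0015] rotvec tool level [ 0.07 -0.14 -0.  ] wz None
t 15.275 F [ 0.18  0.14 -0.08] w 0.0596 q [-0.48  0.58  1.53  0.    1.02  1.02]
```

>>> {"api": "drive_tool", "payload": {
  "motion": "0 0 0 0 0 0 0;0 0 0 0 0 0 0;0 0 0 0 0 0 0;0 0 0 0 0 0 0;0 0 0 0 0 0 0;0 0 0 0 0 0 0",
  "newtons": 60
}}

```text
clock: 16.02
position: [0.634, -0.2491, 0.0281]
ee_rot: [0.001, 0.999, 0.036, 0.002]
contact_force: [0.2, 0.6, -0.5]
width: 0.0268
```

```bash
python3 - <<'E'
from h import *
go((.464,-.1645,.15))
E
```

```text
tcp [ 0.634  -0.2491  0.0281] yaw_y -85.9 tilt 0.19 tool delta [-0.1632 -0.0963 -0.1225] rotvec tool level [ 0.09 -0.17 -0.  ] wz None
t 16.025 F [ 0.17  0.61 -0.53] w 0.0268 q [-0.48  0.58  1.53  0.    1.02  1.02]
```

>>> {"api": "drive_tool", "payload": {
  "motion": "0 0 0 0 0 -0.005 0;0 0 0 0 0 -0.01 0;0 0 0 0 0 -0.02 0;0 0 0 0 0 -0.03 0;0 0 0 0 0 -0.03 0;0 0 0 0 0 -0.03 0;0 0 0 0 0 0 0"
}}

```text
clock: 16.9
position: [0.634, -0.2491, 0.1603]
ee_rot: [0.001, 0.999, 0.036, 0.003]
contact_force: [-0.1, 0.0, -1.1]
width: 0.0267
```

```bash
python3 - <<'E'
from h import *
go((.464,-.1645,.15))
snap('scene','s7.png');snap('wrist','w7.png')
a=cv2.imread('pics/s7.png')[200:370,180:400];b=cv2.imread('pics/w7.png')
cv2.imwrite('pics/m7.png',np.vstack([cv2.resize(a,(388,300)),cv2.resize(b,(388,242))]))
E
```

```text
tcp [ 0.634  -0.2491  0.1603] yaw_y -85.9 tilt 0.33 tool delta [-0.1636 -0.0965  0.0092] rotvec tool level [ 0.16 -0.29 -0.  ] wz None
t 16.9 F [-0.11  0.03 -1.1 ] w 0.0267 q [-0.48  0.47  1.37  0.    1.29  1.02]
```

View pics/m7.png

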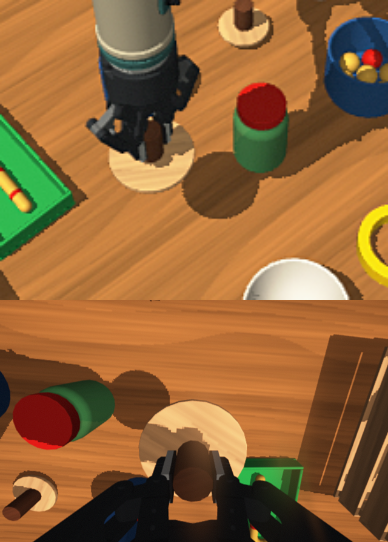

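>>> {"api": "drive_tool", "payload": {
  "motion": "0.1 -0.3 0 -0.015 -0.009 0 0;0 0 0 -0.03 -0.018 0 0;0 0 0 -0.04 -0.023 0 0;0 0 0 -0.04 -0.023 0 0;0 0 0 -0.025 -0.015 0 0;0 0 0 -0.012 -0.007 0 0;0 0 0 0 0 0 0;0 0 0 0 0 0 0"
}}

```text
clock: 18.0
position: [0.4532, -0.1598, 0.1459]
ee_rot: [-0.006, 0.999, 0.035, -0.012]
contact_force: [0.4, -0.4, -1.6]
width: 0.0265
```

```bash
python3 - <<'E'
from h import *
go((.4643,-.1646,.125))
E
```

```text
tcp [ 0.4532 -0.1598  0.1459] yaw_y -86.0 tilt 1.60 tool delta [0.0112 0.0058 0.0206] rotvec tool level [-0.78  1.39 -0.  ] wz None
t 18.0 F [ 0.4  -0.39 -1.56] w 0.0265 q [-0.48  0.22  1.81 -0.    1.14  1.02]
```

>>> {"api": "drive_tool", "payload": {
  "motion": "-0.8 1.4 0 0.005 0.003 0 0;0 0 0 0.005 0.002 0 0;0 0 0 0 0 0 0"
}}

```text
clock: 18.38
position: [0.4669, -0.1659, 0.1456]
ee_rot: [0.001, 0.999, 0.035, 0.002]
contact_force: [-0.2, -1.0, -1.3]
width: 0.0267
```

```bash
python3 - <<'E'
from h import *
go((.4643,-.1646,.125))
E
```

```text
tcp [ 0.4669 -0.1659  0.1456] yaw_y -86.0 tilt 0.25 tool delta [-0.0026 -0.0016  0.0206] rotvec tool level [ 0.13 -0.21 -0.  ] wz None
t 18.375 F [-0.15 -0.98 -1.29] w 0.0267 q [-0.48  0.22  1.81 -0.    1.11  1.02]
```

>>> {"api": "drive_tool", "payload": {
  "motion": "0.1 -0.2 0 -0.002 -0.001 0.005 0;0 0 0 0 0 0.008 0;0 0 0 0 0 0 0;0 0 0 0 0 0 0"
}}

```text
clock: 18.88
position: [0.4645, -0.1649, 0.1311]
ee_rot: [-0.0, 0.999, 0.035, -0.001]
contact_force: [0.0, 0.6, -1.4]
width: 0.0267
```

```bash
python3 - <<'E'
from h import *
go((.4643,-.1646,.100))
snap('scene','s8.png');snap('side','sd8.png')
a=cv2.imread('pics/s8.png')[180:290,190:330];b=cv2.imread('pics/sd8.png')[180:290,285:425]
cv2.imwrite('pics/m8.png',np.vstack([cv2.resize(a,(382,300)),cv2.resize(b,(382,300))]))
E
```

```text
tcp [ 0.4645 -0.1649  0.1311] yaw_y -86.0 tilt 0.08 tool delta [-0.0001 -0.0003  0.0311] rotvec tool level [-0.02  0.08 -0.  ] wz None
t 18.875 F [ 0.    0.62 -1.43] w 0.0267 q [-0.48  0.24  1.83 -0.    1.08  1.02]
```

View pics/m8.png

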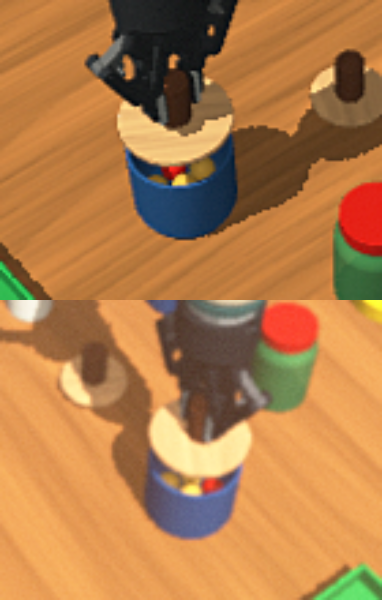

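>>> {"api": "drive_tool", "payload": {
  "motion": "0 0 0 0 0 0.006 0;0 0 0 0 0 0.006 0;0 0 0 0 0 0.006 0;0 0 0 0 0 0 0"
}}

```text
clock: 19.48
position: [0.4644, -0.1648, 0.112]
ee_rot: [-0.0, 0.999, 0.035, -0.001]
contact_force: [1.0, 0.1, -2.1]
width: 0.0267
```

```bash
python3 - <<'E'
from h import *
go((.4643,-.1646,.098))
E
```

```text
tcp [ 0.4644 -0.1648  0.112 ] yaw_y -86.0 tilt 0.08 tool delta [-0.     -0.0002  0.014 ] rotvec tool level [-0.01  0.07 -0.  ] wz None
t 19.475 F [ 0.99  0.1  -2.07] w 0.0267 q [-0.48  0.26  1.86 -0.    1.03  1.02]
```

>>> {"api": "drive_tool", "payload": {
  "motion": "0 0 0 0 0 0.003 0;0 0 0 0 0 0.003 0;0 0 0 0 0 0.002 0;0 0 0 0 0 0 0"
}}

```text
clock: 19.98
position: [0.4646, -0.165, 0.1036]
ee_rot: [0.0, 0.999, 0.035, -0.0]
contact_force: [0.1, -0.1, -1.3]
width: 0.0267
```

>>> {"api": "drive_tool", "payload": {
  "motion": "0 0 0 0 0 0.002 0;0 0 0 0 0 0.002 0;0 0 0 0 0 0 0"
}}

```text
clock: 20.35
position: [0.4648, -0.165, 0.0995]
ee_rot: [0.0, 0.999, 0.035, -0.0]
contact_force: [-0.5, 1.0, -0.5]
width: 0.0265
```

```bash
python3 - <<'E'
from h import *
go((.4643,-.1646,.098))
E
```

```text
tcp [ 0.4648 -0.165   0.0995] yaw_y -86.0 tilt 0.03 tool delta [-0.0004 -0.0005  0.0015] rotvec tool level [ 0.01  0.03 -0.  ] wz None
t 20.35 F [-0.51  1.02 -0.52] w 0.0265 q [-0.48  0.27  1.88 -0.    1.    1.02]
```

>>> {"api": "drive_tool", "payload": {
  "motion": "0 0 0 0 0 0.001 0;0 0 0 0 0 0.001 0;0 0 0 0 0 0 0;0 0 0 0 0 0 0"
}}

```text
clock: 20.85
position: [0.4648, -0.1651, 0.0981]
ee_rot: [0.0, 0.999, 0.035, 0.0]
contact_force: [-0.5, -0.3, -1.6]
width: 0.0269
```

>>> {"api": "drive_tool", "payload": {
  "motion": "0 0 0 0 0 0.001 0;0 0 0 0 0 0 0;0 0 0 0 0 0 0"
}}

```text
clock: 21.22
position: [0.4649, -0.1652, 0.0981]
ee_rot: [0.0, 0.999, 0.035, 0.0]
contact_force: [-1.1, -0.3, -0.0]
width: 0.0265
```

>>> {"api": "drive_tool", "payload": {
  "motion": "0 0 0 0 0 0.001 0;0 0 0 0 0 0 0;0 0 0 0 0 0 0"
}}

```text
clock: 21.6
position: [0.465, -0.1652, 0.098]
ee_rot: [0.001, 0.999, 0.035, 0.0]
contact_force: [-0.5, 0.5, 0.8]
width: 0.0265
```

>>> {"api": "drive_tool", "payload": {
  "motion": "0 0 0 0 0 0 36;0 0 0 0 0 0 40;0 0 0 0 0 0 50;0 0 0 0 0 0 60;0 0 0 0 0 0 70"
}}

```text
clock: 22.22
position: [0.4654, -0.1655, 0.0976]
ee_rot: [0.001, 0.999, 0.035, 0.001]
contact_force: [0.3, -0.5, -0.2]
width: 0.0599
```

>>> {"api": "drive_tool", "payload": {
  "motion": "0 0 0 0 0 -0.01 70;0 0 0 0 0 -0.02 70;0 0 0 0 0 -0.04 70;0 0 0 0 0 -0.05 70;0 0 0 0 0 -0.03 70;0 0 0 0 0 0 70"
}}

```text
clock: 22.98
position: [0.4654, -0.1653, 0.2552]
ee_rot: [0.001, 0.999, 0.035, 0.002]
contact_force: [1.1, 0.6, -0.7]
width: 0.06
```

```bash
cat >> look.py <<'E'
def chk(n,c,rd,rt):
    L=np.load('last_%s.npz'%n);P=cloud(L['d'],L['T'],L['K']);d=L['d']
    Q=P[near(P,c,rd+.008,.082,.0905,d)];e=cv2.minEnclosingCircle((Q[:,:2]*1000).astype(np.float32))
    A=np.c_[Q[:,:2],np.ones(len(Q))];co=np.linalg.lstsq(A,Q[:,2],rcond=None)[0]
    K=P[near(P,c,.03,.12,.14,d)]
    print(n,'disc',len(Q),np.round(e[0],1),round(e[1],1),'z',np.median(Q[:,2]).round(4),'slope deg',np.degrees(co[:2]).round(2),'knob top z',np.median(K[:,2]).round(4) if len(K) else None)
E
python3 - <<'E'
from look import *
go((.643,.2275,.25))
for n in ['scene','side']: snap(n,n+'9.png');chk(n,(.464,-.165),.048,.046)
a=cv2.imread('pics/scene9.png')[180:290,190:330];b=cv2.imread('pics/side9.png')[180:290,285:425]
cv2.imwrite('pics/m9.png',np.vstack([cv2.resize(a,(382,300)),cv2.resize(b,(382,300))]))
E
```

```text
tcp [ 0.4654 -0.1653  0.2552] yaw_y -86.0 tilt 0.23 tool delta [ 0.2048 -0.3794  0.0049] rotvec tool level [ 0.15 -0.18 -0.  ] wz None
t 22.975 F [ 1.07  0.6  -0.69] w 0.06 q [-0.48  0.14  1.63 -0.    1.37  1.02]
scene disc 877 [ 465.7 -166.9] 49.0 z 0.0868 slope deg [-0.25  0.16] knob top z 0.1309
side disc 664 [ 463.8 -165.5] 48.8 z 0.0868 slope deg [0.05 0.04] knob top z 0.1308
```

View pics/m9.png

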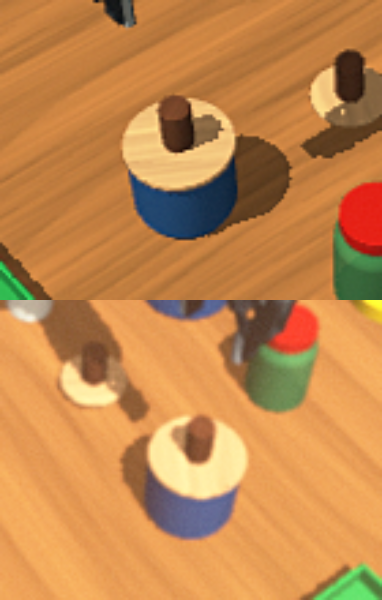

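>>> {"api": "drive_tool", "payload": {
  "motion": "0 0 0 0.008 -0.024 0 70;0 0 0 0.017 -0.047 0 70;0 0 0 0.017 -0.047 0 70;0 0 0 0.017 -0.047 0 70;0 0 0 0.017 -0.047 0 70;0 0 0 0.017 -0.047 0 70;0 0 0 0.017 -0.047 0 70;0 0 0 0.017 -0.047 0.01 70;0 0 0 0.008 -0.024 0.02 70;0 0 0 0 0 0 70"
}}

```text
clock: 24.32
position: [0.5657, 0.232, 0.2001]
ee_rot: [0.0, 0.999, 0.034, -0.018]
contact_force: [0.0, -0.3, 0.6]
width: 0.0599
```

```bash
python3 - <<'E' 2>/dev/null
from look import *
go((.643,.2275,.028))
im,d,T,K=snap('wrist','w10.png')
rep(cloud(d,T,K),d,im,[ITEMS[0],ITEMS[2]])
E
```

```text
tcp [0.5657 0.232  0.2001] yaw_y -86.2 tilt 2.10 tool delta [0.0831 0.0099 0.1691] rotvec tool level [-0.05  2.1  -0.  ] wz None
t 24.325 F [ 0.05 -0.34  0.61] w 0.0599 q [0.27 0.37 1.45 0.01 1.36 1.77]
bt rim 3072 [648.3  91.8] [648.5  91.8  55.5] z 0.0782
L1 knob 904 [644.5 229.5] r 13.8 z 0.0604
L1 disc 11983 [644.6 229.3] r 59.8 z 0.0155
```

View pics/w10.png

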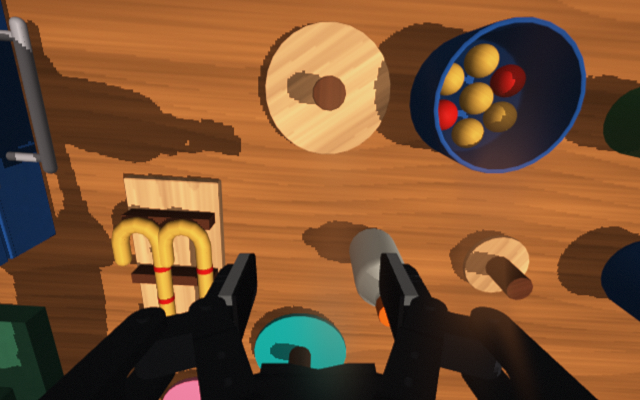

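>>> {"api": "drive_tool", "payload": {
  "motion": "0 2.1 0 0.025 0.003 0.02 70;0 0 0 0.03 0.003 0.03 70;0 0 0 0.013 0.002 0.025 70;0 0 0 0 0 0 70"
}}

```text
clock: 24.88
position: [0.6349, 0.2219, 0.1251]
ee_rot: [0.001, 1.0, 0.031, 0.001]
contact_force: [-0.8, 0.3, -0.1]
width: 0.0597
```

```bash
python3 - <<'E'
from h import *
go((.644,.2285,.028))
E
```

```text
tcp [0.6349 0.2219 0.1251] yaw_y -86.4 tilt 0.19 tool delta [ 0.0092 -0.0063  0.0972] rotvec tool level [ 0.12 -0.15 -0.  ] wz None
t 24.875 F [-0.75  0.32 -0.1 ] w 0.0597 q [ 0.23  0.49  1.44 -0.    1.21  1.74]
```

>>> {"api": "drive_tool", "payload": {
  "motion": "0.1 -0.1 0 0.008 -0.006 0.01 70;0 0 0 0 0 0.015 70;0 0 0 0 0 0.015 70;0 0 0 0 0 0.01 70;0 0 0 0 0 0 70"
}}

```text
clock: 25.5
position: [0.6424, 0.2279, 0.0751]
ee_rot: [-0.0, 1.0, 0.031, 0.002]
contact_force: [-0.3, 0.5, 0.2]
width: 0.0596
```

```bash
python3 - <<'E'
from h import *
go((.644,.2285,.028))
E
```

```text
tcp [0.6424 0.2279 0.0751] yaw_y -86.5 tilt 0.17 tool delta [ 0.0015 -0.0005  0.0471] rotvec tool level [-0.01 -0.17  0.  ] wz None
t 25.5 F [-0.28  0.46  0.19] w 0.0596 q [ 0.24  0.54  1.48 -0.    1.12  1.75]
```

>>> {"api": "drive_tool", "payload": {
  "motion": "0 -0.2 0 0.0015 -0.0005 0.01 70;0 0 0 0 0 0.01 70;0 0 0 0 0 0.01 70;0 0 0 0 0 0.01 70;0 0 0 0 0 0.005 70;0 0 0 0 0 0 70"
}}

```text
clock: 26.25
position: [0.6442, 0.2288, 0.0272]
ee_rot: [-0.0, 1.0, 0.031, -0.0]
contact_force: [0.3, 0.4, -0.1]
width: 0.0601
```

```bash
python3 - <<'E'
from h import *
go((.644,.2285,.028))
E
```

```text
tcp [0.6442 0.2288 0.0272] yaw_y -86.4 tilt 0.01 tool delta [-0.0002  0.0002 -0.0008] rotvec tool level [-0.01  0.   -0.  ] wz None
t 26.25 F [ 0.31  0.39 -0.11] w 0.0601 q [0.24 0.59 1.52 0.   1.03 1.75]
```

>>> {"api": "drive_tool", "payload": {
  "motion": "0 0 0 0 0 0 0;0 0 0 0 0 0 0;0 0 0 0 0 0 0;0 0 0 0 0 0 0;0 0 0 0 0 0 0;0 0 0 0 0 0 0",
  "newtons": 60
}}

```text
clock: 27.0
position: [0.6445, 0.2288, 0.028]
ee_rot: [-0.0, 1.0, 0.031, 0.0]
contact_force: [-0.1, 0.3, -1.1]
width: 0.0266
```

```bash
python3 - <<'E'
from h import *
go((.648,.0905,.15))
E
```

```text
tcp [0.6445 0.2288 0.028 ] yaw_y -86.4 tilt 0.05 tool delta [-0.0049  0.1382 -0.1221] rotvec tool level [-0.02 -0.05  0.  ] wz None
t 27.0 F [-0.07  0.29 -1.12] w 0.0266 q [0.24 0.59 1.52 0.   1.03 1.75]
```

>>> {"api": "drive_tool", "payload": {
  "motion": "0 0 0 0 0 -0.005 0;0 0 0 0 0 -0.01 0;0 0 0 0 0 -0.02 0;0 0 0 0 0 -0.03 0;0 0 0 0 0 -0.03 0;0 0 0 0 0 -0.03 0;0 0 0 0 0 0 0"
}}

```text
clock: 27.88
position: [0.6449, 0.2289, 0.1603]
ee_rot: [-0.0, 1.0, 0.031, 0.002]
contact_force: [-0.1, -0.3, -2.7]
width: 0.0265
```

```bash
python3 - <<'E'
from h import *
go((.648,.0905,.15))
E
```

```text
tcp [0.6449 0.2289 0.1603] yaw_y -86.4 tilt 0.21 tool delta [-0.0055  0.1384  0.0102] rotvec tool level [-0.05 -0.21  0.  ] wz None
t 27.875 F [-0.13 -0.26 -2.72] w 0.0265 q [0.24 0.48 1.36 0.   1.3  1.75]
```

>>> {"api": "drive_tool", "payload": {
  "motion": "0 -0.2 0 -0.001 0.015 0 0;0 0 0 -0.001 0.03 0 0;0 0 0 -0.001 0.035 0 0;0 0 0 -0.001 0.03 0 0;0 0 0 -0.001 0.015 0 0;0 0 0 0 0.008 0 0;0 0 0 0 0 0 0;0 0 0 0 0 0 0"
}}

```text
clock: 28.88
position: [0.6427, 0.0885, 0.1508]
ee_rot: [0.0, 0.999, 0.031, -0.008]
contact_force: [0.2, -0.4, -1.9]
width: 0.0266
```

```bash
python3 - <<'E'
from h import *
go((.6485,.0908,.13))
E
```

```text
tcp [0.6427 0.0885 0.1508] yaw_y -86.4 tilt 0.95 tool delta [ 0.0063 -0.0019  0.0207] rotvec tool level [ 0.02  0.95 -0.  ] wz None
t 28.875 F [ 0.24 -0.38 -1.94] w 0.0266 q [ 0.03  0.44  1.45 -0.    1.27  1.54]
```

>>> {"api": "drive_tool", "payload": {
  "motion": "0 0.9 0 0.002 -0.001 0 0;0 0 0 0.002 -0.001 0 0;0 0 0 0 0 0 0;0 0 0 0 0 0 0"
}}

```text
clock: 29.38
position: [0.6468, 0.0934, 0.151]
ee_rot: [-0.0, 0.999, 0.033, 0.0]
contact_force: [-0.4, -0.5, -1.2]
width: 0.0266
```

```bash
python3 - <<'E'
from h import *
go((.6485,.0908,.13))
E
```

```text
tcp [0.6468 0.0934 0.151 ] yaw_y -86.2 tilt 0.06 tool delta [0.0015 0.0027 0.021 ] rotvec tool level [-0.02 -0.06  0.  ] wz None
t 29.375 F [-0.44 -0.45 -1.21] w 0.0266 q [0.04 0.44 1.45 0.   1.25 1.54]
```

>>> {"api": "drive_tool", "payload": {
  "motion": "0 0 0 0.001 0.002 0.005 0;0 0 0 0 0 0.008 0;0 0 0 0 0 0.005 0;0 0 0 0 0 0 0;0 0 0 0 0 0 0"
}}

```text
clock: 30.0
position: [0.6477, 0.0911, 0.1311]
ee_rot: [-0.0, 0.999, 0.033, -0.0]
contact_force: [-0.6, -0.4, -1.5]
width: 0.0268
```

```bash
python3 - <<'E'
from h import *
go((.6485,.0908,.1))
snap('scene','s12.png');snap('side','sd12.png')
a=cv2.imread('pics/s12.png')[160:290,310:470];b=cv2.imread('pics/sd12.png')[90:220,275:435]
cv2.imwrite('pics/m12.png',np.vstack([cv2.resize(a,(370,300)),cv2.resize(b,(370,300))]))
E
```

```text
tcp [0.6477 0.0911 0.1311] yaw_y -86.3 tilt 0.03 tool delta [0.0008 0.0004 0.0311] rotvec tool level [-0.02  0.02 -0.  ] wz None
t 30.0 F [-0.58 -0.39 -1.53] w 0.0268 q [0.03 0.46 1.48 0.   1.21 1.54]
```

View pics/m12.png

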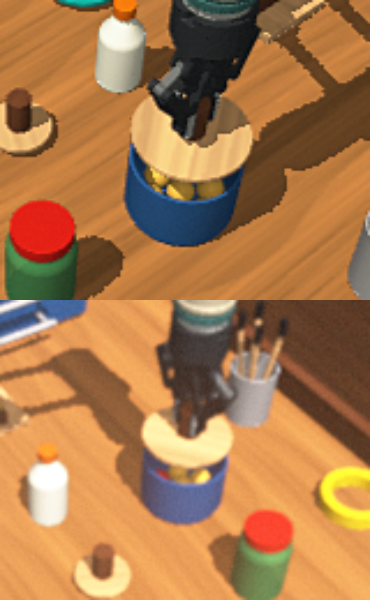

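```bash
python3 - <<'E'
from look import *
for n in ['scene','side']:
    L=np.load('last_%s.npz'%n);P=cloud(L['d'],L['T'],L['K']);d=L['d']
    im=L['im'].astype(int)
    m=near(P,(.648,.09),.075,.115,.1225,d)&(im.sum(-1)>240)
    Q=P[m];e=cv2.minEnclosingCircle((Q[:,:2]*1000).astype(np.float32));print(n,'disc',len(Q),np.round(e[0],1),round(e[1],1),np.median(Q[:,2]))
    # tub wall blue outer points
    m=near(P,(.648,.09),.065,.01,.078,d)&(im[...,2]>im[...,0]+20)
    Q=P[m];r=np.hypot(Q[:,0]-.648,Q[:,1]-.09);Q=Q[r>.053];print('tub',fitc(Q[:,:2],.058).round(4),len(Q))
E
```

```text
scene disc 1164 [647.4  89.7] 61.6 0.11982386154935326
tub [0.6476 0.0885] 835
side disc 584 [645.7  89.7] 61.7 0.11969166452714597
tub [0.6474 0.0909] 420
```

>>> {"api": "drive_tool", "payload": {
  "motion": "0 0 0 0.001 0.001 0.006 0;0 0 0 0 0 0.006 0;0 0 0 0 0 0.006 0;0 0 0 0 0 0 0"
}}

```text
clock: 30.6
position: [0.6488, 0.0901, 0.112]
ee_rot: [-0.0, 0.999, 0.033, -0.0]
contact_force: [0.3, 0.2, -1.7]
width: 0.0266
```

>>> {"api": "drive_tool", "payload": {
  "motion": "0 0 0 0 0 0.003 0;0 0 0 0 0 0.003 0;0 0 0 0 0 0.002 0;0 0 0 0 0 0 0"
}}

```text
clock: 31.1
position: [0.649, 0.0902, 0.1036]
ee_rot: [-0.0, 0.999, 0.033, 0.0]
contact_force: [-0.3, 0.4, -1.3]
width: 0.0263
```

>>> {"api": "drive_tool", "payload": {
  "motion": "0 0 0 0 0 0.002 0;0 0 0 0 0 0.002 0;0 0 0 0 0 0 0"
}}

```text
clock: 31.48
position: [0.6491, 0.0902, 0.0995]
ee_rot: [-0.0, 0.999, 0.033, 0.0]
contact_force: [-0.7, 0.0, -1.1]
width: 0.0265
```

>>> {"api": "drive_tool", "payload": {
  "motion": "0 0 0 0 0 0.001 0;0 0 0 0 0 0.001 0;0 0 0 0 0 0 0;0 0 0 0 0 0 0"
}}

```text
clock: 31.98
position: [0.6493, 0.0902, 0.0979]
ee_rot: [-0.0, 0.999, 0.033, 0.001]
contact_force: [0.8, -0.0, -1.0]
width: 0.0265
```

```bash
python3 - <<'E'
from h import *
go((.6485,.09,.098))
E
```

```text
tcp [0.6493 0.0902 0.0979] yaw_y -86.3 tilt 0.08 tool delta [-0.0008  0.0002 -0.0001] rotvec tool level [-0.01 -0.08  0.  ] wz None
t 31.975 F [ 0.8  -0.02 -1.03] w 0.0265 q [0.03 0.49 1.52 0.   1.14 1.54]
```

>>> {"api": "drive_tool", "payload": {
  "motion": "0 0 0 0 0 0.001 0;0 0 0 0 0 0 0;0 0 0 0 0 0 0"
}}

```text
clock: 32.35
position: [0.6495, 0.0903, 0.0979]
ee_rot: [-0.0, 0.999, 0.033, 0.001]
contact_force: [0.5, -0.4, -0.9]
width: 0.0269
```

>>> {"api": "drive_tool", "payload": {
  "motion": "0 0 0 0 0 0.001 0;0 0 0 0 0 0 0;0 0 0 0 0 0 0"
}}

```text
clock: 32.72
position: [0.6495, 0.0902, 0.0979]
ee_rot: [-0.0, 0.999, 0.033, 0.001]
contact_force: [-0.6, 0.2, 0.6]
width: 0.027
```

Seated; it won't go lower and the force is rising. Next I release and retreat.

>>> {"api": "drive_tool", "payload": {
  "motion": "0 0 0 0 0 0 36;0 0 0 0 0 0 40;0 0 0 0 0 0 50;0 0 0 0 0 0 60;0 0 0 0 0 0 70"
}}

```text
clock: 33.35
position: [0.65, 0.0902, 0.0974]
ee_rot: [-0.0, 0.999, 0.033, 0.002]
contact_force: [0.3, 0.2, 0.3]
width: 0.06
```

>>> {"api": "drive_tool", "payload": {
  "motion": "0 0 0 0 0 -0.01 70;0 0 0 0 0 -0.02 70;0 0 0 0 0 -0.04 70;0 0 0 0 0 -0.05 70;0 0 0 -0.03 0 -0.03 70;0 0 0 -0.05 -0.03 -0.01 70;0 0 0 -0.05 -0.03 0 70;0 0 0 -0.05 -0.03 0 70;0 0 0 0 0 0 70"
}}

```text
clock: 34.48
position: [0.4607, 0.1699, 0.2678]
ee_rot: [-0.001, 0.999, 0.032, 0.006]
contact_force: [0.0, 0.0, -0.6]
width: 0.0595
```

```bash
python3 - <<'E'
from look import *
go((.643,.2275,.25))
for n in ['scene','side']:
    snap(n,n+'14.png');chk(n,(.464,-.165),.048,.046);chk(n,(.649,.0895),.060,.058)
    L=np.load('last_%s.npz'%n);P=cloud(L['d'],L['T'],L['K']);d=L['d'];im=L['im'].astype(int)
    for c,r in (((.649,.09),.058),((.464,-.165),.046)):
        m=near(P,c,r+.007,.01,.07,d)&(im[...,2]>im[...,0]+20);Q=P[m];print('tub',fitc(Q[:,:2],r).round(4),len(Q))
    y=near(P,(.443,-.38),.12,.012,.035,d)&(im[...,0]>im[...,1]);Q=P[y];print('cane z max',np.percentile(Q[:,2],99).round(4),len(Q))
E
```

```text
tcp [0.4607 0.1699 0.2678] yaw_y -86.4 tilt 0.71 tool delta [ 0.1854 -0.0458  0.0202] rotvec tool level [-0.13 -0.7   0.  ] wz None
t 34.475 F [ 0.04  0.05 -0.61] w 0.0595 q [0.21 0.12 1.62 0.   1.39 1.72]
scene disc 869 [ 465.4 -167. ] 49.5 z 0.0869 slope deg [-0.31  0.09] knob top z 0.1311
scene disc 1414 [648.8  88.2] 62.0 z 0.0866 slope deg [-0.05 -0.05] knob top z 0.1308
tub [0.6473 0.0883] 695
tub [ 0.4629 -0.1663] 557
cane z max 0.0259 606
side disc 659 [ 464.3 -165.4] 49.3 z 0.0867 slope deg [-0.01  0.02] knob top z 0.131
side disc 667 [647.4  91.6] 63.6 z 0.0867 slope deg [0.07 0.19] knob top z 0.1305
tub [0.6477 0.0909] 336
tub [ 0.4632 -0.1638] 256
cane z max 0.0247 543
```

View pics/scene14.png

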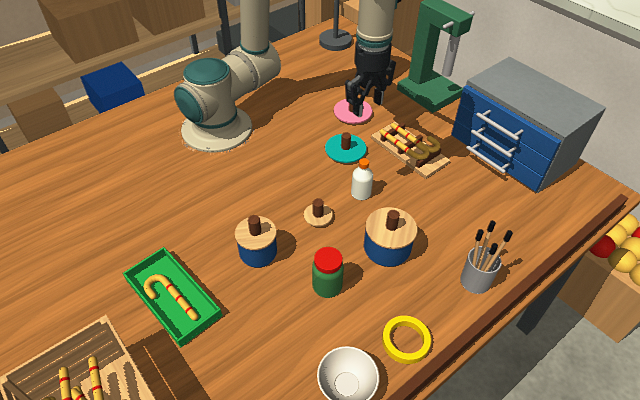

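View pics/side14.png

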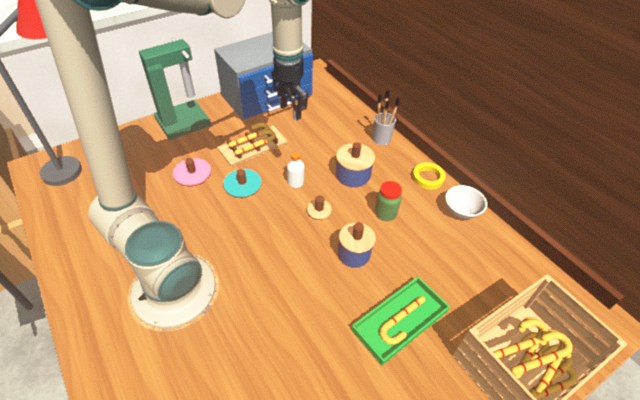

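```bash
python3 - <<'E'
from look import *
L=np.load('last_scene.npz');P=cloud(L['d'],L['T'],L['K'])
for u,v in [(192,315),(185,305),(177,295),(168,284),(160,277),(150,280),(149,290)]: print(P[v,u].round(4))
sign_off()
E
```

```text
[ 0.5238 -0.378   0.0211]
[ 0.4929 -0.3779  0.0214]
[ 0.4582 -0.3793  0.0193]
[ 0.4199 -0.3816  0.0193]
[ 0.3947 -0.3877  0.0236]
[ 0.3853 -0.4088  0.0202]
[ 0.4076 -0.4224  0.0196]
the job is handed in; nothing more can be done
```

Both tubs are closed and the gold cane is in the green tray. I handed the job in at about 34.6 s; the sign-off gives no verdict.

- **Cane:** I let it go a few millimetres above the tray floor. In the last check its top surface was at about 19–24 mm along its whole length, where 21 mm means lying flat. It lies well inside the tray walls.
- **Lids:** I lowered each one until it stopped going down and the contact force started to rise, then released it. Both discs measured 86.6–86.9 mm high at the top (87 mm is fully seated) and within about 0.3° of level. The estimated offset from the tub axis is about 1–3 mm, against the 6 mm allowed.
- **Other things:** The last pictures show the gripper clear of everything. By eye, the spare lid, bottle and jar stand where they were.

**Disagreements:** The scene and side cameras disagreed by up to about 3 mm on horizontal positions, so the lid offsets are only that accurate. A cruder reading of the cane's highest point gave 25–26 mm. I think it picked up some tray-edge pixels, because the point-by-point check on the bar itself did not show it.

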